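# Switch on the jar steamer with its key

### The job

Take the flat-bladed key with the broad round-topped bow out of its pine stand, push it fully home into the key switch of the jar steamer, and then turn it clockwise to on. Let go of it, leaving it upright in the switch, and leave the T-handled key in its stand.

Things in the scene. Friction and masses are not known exactly. Their poses are not given: they have to be found in the camera images.
- key_center (a point): Centre of the bow (grip) of the flat steel key, upright in a pine stand 40 mm tall. Bow: plate 40 mm wide (point x), 12 thick (y), 50 tall, round top; this point is 25 mm above its lower edge, which rests on the stand. Below it a blade 18 (x) x 5 (y) x 30 mm long points down (-z) into the stand's 22 x 9 slot. Same either way round. About 90 g.
- slot (a point): Mouth centre of the key slot, in the top face (63 mm above the table) of the round steel barrel, 60 mm across, on the low metal jar steamer. Slot 22 mm long (point x), 9 wide (y), 40 deep, 4 mm bevel; z up; turns with the barrel. Key fully home: bow's lower edge on this face, its centre 25 mm above this point. A jar 76 mm wide stands 118 mm away, 93 mm higher than the face.
- barrel (a joint): Angle of the key switch, rad: 0 off, 1.3 (75 degrees) on, at the stop; grows clockwise seen from above. The barrel's black line points to a bar mark at off, to a round dot at on; within 20 degrees of the dot counts as on. Light friction, stays where left. The key has 0.25 rad of play each way in the slot: turn the gripper that much farther than the barrel should go.
- t_key_center (a point): The wrong key, left alone: steel, T-shaped, cross-bar 56 mm long and 12 mm thick on a round shank 15 mm across, upright in its own 40 mm tall pine stand. This point is on the shank's axis 25 mm above the stand; the cross-bar's axis is 17 mm higher.
Not all that is in view belongs to the job. Leave any blue or pink look-alike of the part that bears key_center alone.

How it is judged:
On the way:
1. the flat key is fully home in the switch while the switch is still off (horizontal distance between key_center and slot below 0.01 m and z of key_center in the frame of slot below 0.033 m and angle between the x axis of key_center and the x axis of slot, either way round below 0.4 rad and value of joint barrel below 0.45 rad), for 0.1 s.
At the end, for the whole second after the job is handed in: The switch is turned to on (at least 0.95 of its 1.3 rad), the flat key stands in the slot, fully home within 8 mm, centred within 10 mm, upright within 11 degrees, and released; the T-handled key is still in its stand (within 20 mm) (value of joint barrel above 0.95 rad and horizontal distance between key_center and slot below 0.01 m and z of key_center in the frame of slot below 0.033 m and angle between the x axis of key_center and the x axis of slot, either way round below 0.4 rad and angle between key_center's own z axis and vertical below 0.2 rad and distance of t_key_center from where it was at the start of the episode below 0.02 m); the robot touches nothing.
It fails at once if the T-handled key is pulled out or knocked about (distance of t_key_center from where it was at the start of the episode above 0.03 m).
It also fails if it takes over 48 s, if anything falls off the work surface, if the arm or the gripper's body presses on something with over 40 N, if the wrist force passes 120 N, or if a joint passes its speed limit or range.

### The arm

A 6-joint arm with a two-finger parallel gripper is mounted at the origin on the work surface. World frame = base frame: x ahead of the robot, y to its left, z up, the work surface at z = 0. Lengths are in m, angles in rad, forces in N, time in s.
With the tool pointing down it reaches from about 0.3 to 0.85 m from the base axis. Payload 5.4 kg.
Tool frame: the origin (TCP) lies where the fingers leave the gripper's body, on its centre line; the fingertips stand 73 mm ahead of it and the grasp point (between the pads) lies 54 mm ahead of it; z points along the fingers, y is the direction in which the jaws open and shut (so a half turn about z gives the same grasp; the last joint's range is limited). The gripper opens to 85 mm and grips with 20 to 120 N. Pads are 22 mm wide; open, the fingers measure 114 mm over their backs; the gripper's body (76 mm by 85 mm) begins 54 mm behind the grasp point. The pads swing forward as they close: fully open they stand 13 mm farther back than shut.
Start: joints at [-1.314, 0.158, 1.597, -0, 1.386, -0.21], TCP at [0.259, -0.513, 0.304] pointing down, gripper open.
Joint ranges: [-2.91, 2.91], [-0.94, 2.29], [0.18, 2.7], [-1.29, 4.43], [0.17, 2.64], [-3, 3]. Speed limits (rad/s): [2.57, 2.57, 3.14, 3.14, 3.14, 3.14].

### API

Orientations are given as a rotation vector (axis times angle).
In Python, from workcell import env gives the robot as it stands. Calls block until the motion is done:
- env.move_to(position, orientation): joint-space move of the TCP to a pose.
- env.movel(position, rot=None, v=0.15): straight line of the TCP; rot=None keeps the orientation; v is the mean speed in m/s.
- env.set_joints(angles): joint-space move.
- env.gripper_open() and env.close_gripper(grasp_force=None): open the fingers fully, or close them until they stop; grasp_force is the grip in N (None keeps the last).
- env.sleep(seconds).
- env.ik(position, orientation): joint angles nearest the present ones, or None.
- env.snapshot(name): name is "scene" or "top" or "wrist"; returns a dict with "color" (384x512x3 uint8, red, green, blue), "z_map" (384x512 float32, m along the optical axis (not along the pixel's ray), 0 where there is no reading), "fx", "fy", "cx", "cy" (pixels), "cam_to_world" (4x4, takes a point from camera to world coordinates). Camera axes: x right, y up, looking along -z (the intrinsics and any distortion apply to the point x, -y, -z); pixel columns grow to the right and rows downward; lengths in m; the calibration is good to about 2 mm. A picture is of the moment at which its call begins.
A pose or a line that the arm cannot do raises env.Unreachable and nothing moves.
- env.sign_off(): hands the job in, once; it reports no verdict.
Trained networks look in a picture, given as the dict that the camera call returned (one of the last four; its "shot" number tells which), for a name from the list of things; names that differ only in an ending like _2 or _b are one class to them, and where a whole thing is asked for, a point or a joint stands for the part that bears it (a point fixed in the world has none). Each returns a list of dicts, best first, with "p" (0 to 1); they miss things now and then, are a little off and sometimes report something else, mostly with a low value. They report only what shows in the picture. A call takes as long as a camera call. They do not tell look-alikes from the thing itself.
- env.cut_out(picture, label): "mask" (384x512 bool, what is visible of it) and "xy" ([column, row] in pixels, amid what is visible of it).
Readings, each from a call of its own:
- env.current_time(): time.
- env.current_qpos(): joint angles.
- env.current_dq(): joint speeds.
- env.current_joint_torque(): joint torques, N m.
- env.current_tool_pos(): TCP position.
- env.current_ee_rot(): TCP orientation.
- env.current_wrist_force(): force on the tool from outside, world axes, zero at the start.
- env.current_wrist_torque(): the same for the moment, N m.
- env.current_gripper_width(): finger opening in m.
Only numpy, scipy, OpenCV 4.12 (cv2) and the standard library are available. Lean on these libraries where they do the work, as an engineer would, in place of code of your own. Each camera call takes 0.05 s, during which the arm holds its last target. There are 200 camera calls.

## Working session

There is one attempt and no reset: what is moved stays moved. The work goes in short steps, each a Python script; the robot and the scene stay as the last script left them, time stands still between calls to the robot, and variables do not carry over. Pictures are saved under pics/ and viewed, about 8 in all and at most 12, crops included, and the job is handed in when it is done.

```bash
mkdir -p pics; cat > h.py <<'E'
import numpy as np, cv2
from workcell import env
from scipy.spatial.transform import Rotation as R
def cloud(s):
    z=s["z_map"]; v,u=np.mgrid[:z.shape[0],:z.shape[1]]
    p=np.stack([(u-s["cx"])/s["fx"]*z,-(v-s["cy"])/s["fy"]*z,-z,np.ones_like(z)],-1)
    w=(p@np.array(s["cam_to_world"]).T)[...,:3]; w[z==0]=np.nan
    return w
def save(s,n,crop=None,k=1):
    c=s["color"][...,::-1]
    if crop: c=c[crop[1]:crop[3],crop[0]:crop[2]]
    cv2.imwrite("pics/"+n,cv2.resize(c,None,fx=k,fy=k,interpolation=cv2.INTER_CUBIC))
E
python3 - <<'E'
from h import *
ims=[]
for n in ("top","scene"):
    s=env.snapshot(n); w=cloud(s); ims.append(s["color"])
    print(n,[k for k in s if k not in("color","z_map")],np.round(s["cam_to_world"],2).tolist(),s["fx"])
    for l in("key_center","slot","barrel","t_key_center"):
        for d in env.cut_out(s,l)[:5]:
            m=d["mask"]; q=w[m]; q=q[~np.isnan(q[:,0])]
            print(n,l,round(d["p"],2),np.round(d["xy"]),m.sum(),np.round(np.median(q,0),3),"top",np.round(np.percentile(q[:,2],98),3))
    np.savez(n+".npz",c=s["color"],w=w)
cv2.imwrite("pics/a.png",np.vstack(ims)[...,::-1][:, :]) if 0 else [cv2.imwrite(f"pics/a{i}.png",cv2.resize(x,(800,600))[...,::-1]) for i,x in enumerate(ims)]
print(env.current_time())
E
```

```text
top ['fx', 'fy', 'cx', 'cy', 'cam_to_world', 'shot'] [[0.02, 0.98, -0.18, 0.37], [-1.0, 0.02, 0.0, -0.01], [0.01, 0.18, 0.98, 0.85], [0.0, 0.0, 0.0, 1.0]] 443.2601559058447
top key_center 0.8 [241. 202.] 213 [0.507 0.006 0.076] top 0.083
top key_center 0.71 [282. 182.] 254 [ 0.538 -0.078  0.083] top 0.093
top key_center 0.54 [293. 234.] 207 [ 0.453 -0.094  0.076] top 0.083
top key_center 0.53 [328. 168.] 311 [ 0.571 -0.157  0.07 ] top 0.082
top slot 0.84 [122. 177.] 844 [0.546 0.214 0.064] top 0.067
top barrel 0.63 [123. 175.] 838 [0.545 0.216 0.064] top 0.067
top t_key_center 0.7 [395. 226.] 325 [ 0.47  -0.265  0.085] top 0.091
scene ['fx', 'fy', 'cx', 'cy', 'cam_to_world', 'shot'] [[0.53, -0.49, 0.7, 1.0], [0.85, 0.29, -0.44, -0.32], [0.02, 0.83, 0.56, 0.5], [0.0, 0.0, 0.0, 1.0]] 382.41018669515785
scene key_center 0.75 [201. 270.] 740 [ 0.577 -0.162  0.053] top 0.08
scene key_center 0.74 [262. 216.] 613 [0.511 0.001 0.049] top 0.08
scene key_center 0.63 [234. 232.] 417 [ 0.549 -0.086  0.069] top 0.09
scene key_center 0.57 [207. 218.] 375 [ 0.463 -0.101  0.054] top 0.08
scene slot 0.79 [356. 190.] 344 [0.544 0.214 0.063] top 0.064
scene barrel 0.64 [357. 188.] 383 [0.546 0.212 0.063] top 0.064
scene t_key_center 0.75 [111. 247.] 410 [ 0.477 -0.271  0.072] top 0.089
0.5
```

View pics/a0.png

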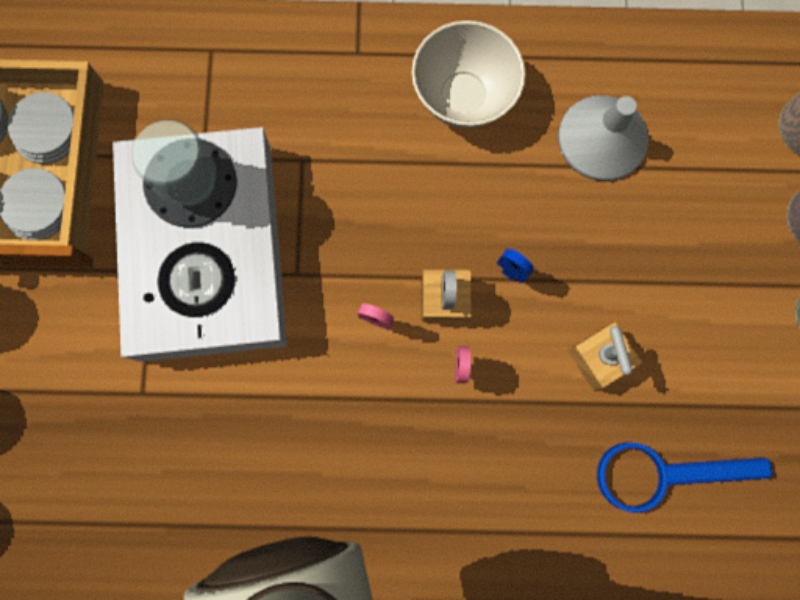

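View pics/a1.png

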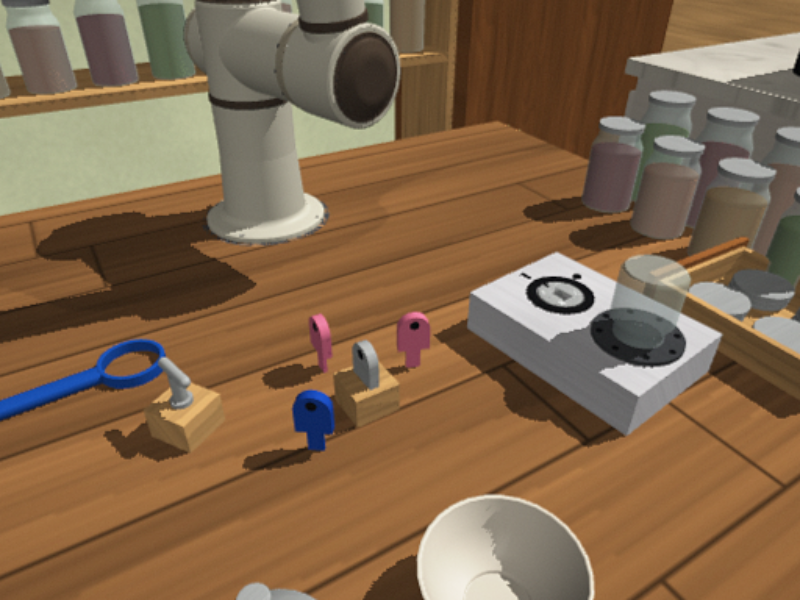

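The top view shows these candidates (full-resolution pixels):
- pink (241,202)
- grey steel key in the pine stand (282,182)
- pink (293,234)
- blue (328,168)
- T-key in its stand (395,226)

I choose the steel key at (282,182). The slot is at (122,177), with the bar mark toward -x and the dot toward +y. Next I take close wrist views of both.

```bash
cat >> h.py <<'E'
def rot(yaw): return (R.from_euler('z',yaw)*R.from_euler('x',np.pi)).as_rotvec()
E
python3 - <<'E'
from h import *
print(R.from_rotvec(env.current_ee_rot()).as_matrix().round(2).tolist())
for y in np.arange(-3,3.2,.5):
    print(round(y,1),[None if q is None else np.round(q,2).tolist() for q in (env.ik(p,rot(y)) for p in ([.538,-.078,.25],[.545,.215,.2]))])
s=env.snapshot("wrist"); M=np.linalg.inv(np.array(np.r_[np.c_[R.from_rotvec(env.current_ee_rot()).as_matrix(),env.current_tool_pos()],[[0,0,0,1]]]))@s["cam_to_world"]
print("cam in tool",M.round(3).tolist(),s["fx"])
E
```

```text
[[0.89, 0.45, -0.0], [0.45, -0.89, 0.0], [0.0, -0.0, -1.0]]
-3.0 [[-0.37, 0.12, 1.74, 0.0, 1.27, -2.08], [0.17, 0.28, 1.66, 0.0, 1.19, -1.54]]
-2.5 [[-0.37, 0.12, 1.74, 0.0, 1.27, -2.58], [0.17, 0.28, 1.66, 0.0, 1.19, -2.04]]
-2.0 [None, [0.17, 0.28, 1.66, 0.0, 1.19, -2.54]]
-1.5 [[-0.37, 0.12, 1.74, -0.0, 1.27, 2.7], None]
-1.0 [[-0.37, 0.12, 1.74, -0.0, 1.27, 2.2], [0.17, 0.28, 1.66, -0.0, 1.19, 2.74]]
-0.5 [[-0.37, 0.12, 1.74, 0.0, 1.27, 1.7], [0.17, 0.28, 1.66, 0.0, 1.19, 2.24]]
0.0 [[-0.37, 0.12, 1.74, -0.0, 1.27, 1.2], [0.17, 0.28, 1.66, -0.0, 1.19, 1.74]]
0.5 [[-0.37, 0.12, 1.74, 0.0, 1.27, 0.7], [0.17, 0.28, 1.66, 0.0, 1.19, 1.24]]
1.0 [[-0.37, 0.12, 1.74, -0.0, 1.27, 0.2], [0.17, 0.28, 1.66, -0.0, 1.19, 0.74]]
1.5 [[-0.37, 0.12, 1.74, 0.0, 1.27, -0.3], [0.17, 0.28, 1.66, -0.0, 1.19, 0.24]]
2.0 [[-0.37, 0.12, 1.74, 0.0, 1.27, -0.8], [0.17, 0.28, 1.66, -0.0, 1.19, -0.26]]
2.5 [[-0.37, 0.12, 1.74, 0.0, 1.27, -1.3], [0.17, 0.28, 1.66, 0.0, 1.19, -0.76]]
3.0 [[-0.37, 0.12, 1.74, 0.0, 1.27, -1.8], [0.17, 0.28, 1.66, 0.0, 1.19, -1.26]]
cam in tool [[-0.0, 0.95, 0.313, 0.081], [1.0, 0.0, 0.001, -0.001], [0.001, 0.313, -0.95, -0.068], [0.0, 0.0, 0.0, 1.0]] 330.4906962481737
```

```bash
cat > look.py <<'E'
from h import *
def look(p,lab,name,zr):
    env.move_to(p,rot(np.pi)); s=env.snapshot("wrist"); w=cloud(s); save(s,name+".png",None,1.5)
    np.savez(name+".npz",w=w,c=s["color"])
    for l in lab:
        for d in env.cut_out(s,l)[:3]:
            q=w[d["mask"]]; q=q[(q[:,2]>zr[0])&(q[:,2]<zr[1])]
            if len(q)<20: continue
            (c,sz,a)=cv2.minAreaRect((q[:,:2]*1000).astype(np.float32))
            print(name,l,round(d["p"],2),d["xy"],len(q),"med",np.round(np.median(q,0),4),"rect",np.round(c,1),np.round(sz,1),round(a,1))
    print(env.current_time()); return s,w
E
python3 - <<'E'
from look import *
print(env.current_qpos())
look([.55,.215,.24],["slot","barrel"],"slot1",(.055,.075))
look([.538,-.078,.25],["key_center","t_key_center"],"key1",(.06,.1))
a=cv2.imread("pics/slot1.png");b=cv2.imread("pics/key1.png")
cv2.imwrite("pics/both1.png",np.hstack([a[:,184:584],b[:,184:584]]))
E
```

```text
[-1.31407785e+00  1.58404637e-01  1.59702041e+00  1.13491802e-05
  1.38617412e+00 -2.10098549e-01]
slot1 slot 0.6 [257.0, 179.8] 4035 med [0.5432 0.215  0.061 ] rect [544.5 215. ] [58.8 58.6] 67.1
slot1 barrel 0.62 [258.4, 181.7] 4065 med [0.5432 0.2149 0.061 ] rect [544.8 215.2] [58.6 59.1] 88.0
3.475
key1 key_center 0.87 [228.4, 74.4] 1003 med [ 0.4543 -0.094   0.0756] rect [454.1 -94.3] [12.3 39.1] 88.5
key1 key_center 0.72 [254.6, 186.4] 824 med [ 0.5329 -0.0771  0.0853] rect [537.9 -77.3] [37.2 11.8] 0.7
key1 key_center 0.7 [162.8, 217.7] 1019 med [ 0.5702 -0.1556  0.073 ] rect [ 572.4 -156.7] [39.1 13.2] 52.9
key1 t_key_center 0.95 [12.8, 102.8] 353 med [ 0.4742 -0.2597  0.0693] rect [ 480.1 -260.9] [34.4  9.1] 10.7
4.75
```

View pics/both1.png

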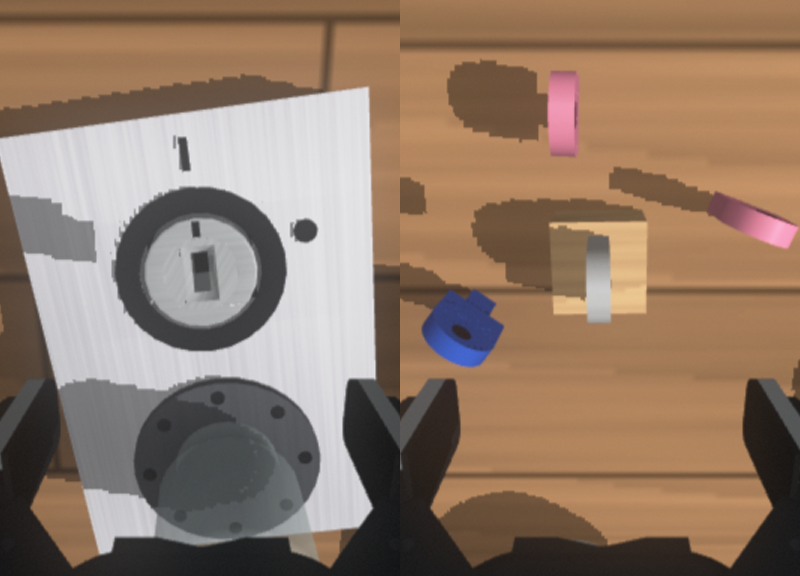

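The right half shows the grey steel key at (600,278), in pine and clear of the blue and pink look-alikes. The left half shows the slot at (203,268), with its black line toward the bar mark (off). Now I fit the slot axis from the stored depth.

```bash
python3 - <<'E'
import numpy as np,cv2
d=np.load("slot1.npz");w=d["w"];c=d["c"].astype(int).mean(2)
rr=np.hypot(w[...,0]-.5445,w[...,1]-.215)
face=np.median(w[...,2][(rr<.028)&(w[...,2]>.055)]);print("face",face)
u=np.mgrid[:384,:512]; 
# ray-plane: intersect low pixels with face plane by inverse fit (homography from face pixels)
m=(rr<.045)&(abs(w[...,2]-face)<.003)
v,uu=np.nonzero(m);H,_=cv2.findHomography(np.c_[uu,v].astype(np.float32),(w[m][:,:2]*1000).astype(np.float32),cv2.RANSAC,1)
P=cv2.perspectiveTransform(np.stack([u[1],u[0]],-1).astype(np.float32),H)
r=np.hypot(P[...,0]-544.5,P[...,1]-215)
for t in (.002,.004,.008):
    q=P[(r<20)&(w[...,2]<face-t)];print(t,len(q),cv2.minAreaRect(q), q.mean(0))
g=P[(r>14)&(r<29)&(c<90)];print("line",len(g),g.mean(0))
cm=(r>33)&(r<46);k=P[cm&(c>0)]
k=P[(r>60)&(r<0)]
wk=np.load("key1.npz")["w"]
e=(abs(wk[...,0]-.538)<.03)&(abs(wk[...,1]+.077)<.02)&(wk[...,2]>.055)
q=wk[e];print("key",q.min(0),q.max(0))
pl=wk[(abs(wk[...,0]-.538)<.045)&(abs(wk[...,1]+.077)<.045)&(wk[...,2]>.035)&(wk[...,2]<.045)];print("stand",cv2.minAreaRect((pl[:,:2]*1000).astype(np.float32)))
cc,vec=cv2.PCACompute(q[:,:2].astype(np.float64)*1000,mean=None);print(cc,vec)
E
```

```text
face 0.24027440061634792
0.002 5875 ((533.2114868164062, 214.763916015625), (17.257980346679688, 39.298583984375), 1.659761667251587) [532.9691 214.8338]
0.004 5845 ((533.2114868164062, 214.763916015625), (17.257980346679688, 39.298583984375), 1.659761667251587) [532.9425  214.81602]
0.008 5845 ((533.2114868164062, 214.763916015625), (17.257980346679688, 39.298583984375), 1.659761667251587) [532.9425  214.81602]
line 7748 [528.9153  217.23427]
key [ 0.51932013 -0.09699966  0.05519129] [ 0.5565154  -0.05700414  0.26294383]
stand ((539.9116821289062, -77.35456848144531), (56.98973846435547, 56.08564376831055), 0.7044575214385986)
[[528.41133721 -76.88589528]] [[ 0.02221806  0.99975315]
 [ 0.99975315 -0.02221806]]
```

```bash
python3 - <<'E'
import numpy as np,cv2
d=np.load("slot1.npz");w=d["w"];c=d["c"].astype(int).mean(2)
rr=np.hypot(w[...,0]-.5445,w[...,1]-.215); Z=w[...,2]
f=(rr<.028)&(Z>.055)&(Z<.07); face=np.median(Z[f]);print("face",face)
m=f&(abs(Z-face)<.003)
v,uu=np.nonzero(m);H,_=cv2.findHomography(np.c_[uu,v].astype(np.float32),(w[m][:,:2]*1000).astype(np.float32),cv2.RANSAC,1)
u=np.mgrid[:384,:512];P=cv2.perspectiveTransform(np.stack([u[1],u[0]],-1).astype(np.float32),H)
win=(u[0]>120)&(u[0]<235)&(u[1]>195)&(u[1]<315)
r=np.hypot(P[...,0]-544.5,P[...,1]-215)
for t in (.002,.004,.008,.02):
    q=P[win&(r<20)&(Z<face-t)];print(t,len(q),cv2.minAreaRect(q) if len(q)>5 else 0, q.mean(0))
g=P[win&(r>15)&(r<25)&(c<90)];print("line",len(g),g.mean(0),cv2.minAreaRect(g))
k=P[win&(r<31)&(r>27)&(c<60)];print("ring",cv2.fitEllipse(k) if len(k)>5 else 0)
wk=np.load("key1.npz")["w"]
for lo,hi in((.05,.07),(.07,.1)):
    q=wk[(abs(wk[...,0]-.538)<.03)&(abs(wk[...,1]+.077)<.015)&(wk[...,2]>lo)&(wk[...,2]<hi)];print("key",len(q),cv2.minAreaRect((q[:,:2]*1000).astype(np.float32)),cv2.fitLine((q[:,:2]*1000).astype(np.float32),cv2.DIST_L2,0,.01,.01).ravel())
E
```

```text
face 0.06105914112132488
0.002 520 ((544.3206176757812, 215.60438537597656), (28.199100494384766, 15.20486831665039), 8.903589248657227) [544.0808  215.16174]
0.004 311 ((544.29443359375, 214.97755432128906), (23.67660140991211, 10.24583911895752), 5.421547889709473) [543.79724 215.04361]
0.008 275 ((543.4010620117188, 215.0883026123047), (20.580141067504883, 8.602067947387695), 6.0541276931762695) [543.1104  215.04927]
0.02 211 ((541.4349365234375, 215.1392059326172), (16.666555404663086, 8.056558609008789), 6.228259563446045) [541.2858  215.18231]
line 32 [522.53235 212.66321] ((522.2705078125, 212.73255920410156), (3.0568289756774902, 5.445878982543945), 89.83382415771484)
ring 0
key 90 ((519.8238525390625, -77.55995178222656), (0.9367433786392212, 11.932879447937012), 0.9662196636199951) [ 1.8803161e-02 -9.9982321e-01  5.1971844e+02 -7.7595039e+01]
key 775 ((538.0997924804688, -77.37484741210938), (36.83789825439453, 11.526898384094238), 0.17580252885818481) [ 9.9999279e-01  3.8044625e-03  5.3500696e+02 -7.7337868e+01]
```

```bash
python3 - <<'E'
from h import *
for n in("key1","top","scene"):
    d=np.load(n+".npz");w=d["w"];c=d["c"].astype(int)
    m=(c[...,2]>c[...,0]+50)&(abs(w[...,0]-.572)<.04)&(abs(w[...,1]+.157)<.04)&(w[...,2]>.04)
    q=w[m];print(n,len(q),q.min(0).round(3),q.max(0).round(3)); 
    b=q[(q[:,0]<.556)]; print(b[:,1].max() if len(b) else "none with x<.556", q[q[:,1]>-.137][:,0].min() if (q[:,1]>-.137).any() else "")
x,y=.5385,-.0773
r=rot(np.pi+.01)
env.move_to([x,y,.20],r); env.movel([x,y,.122],v=.12)
f=env.current_wrist_force(); env.close_gripper(60)
print(f,env.current_gripper_width(),env.current_wrist_force(),env.current_time())
env.movel([x,y,.235],v=.12)
s=env.snapshot("wrist"); save(s,"grasp.png"); print(env.current_gripper_width(),env.current_time())
E
```

```text
key1 1301 [ 0.556 -0.172  0.04 ] [ 0.587 -0.138  0.079]
-0.1678306829651307 
top 245 [ 0.557 -0.175  0.04 ] [ 0.587 -0.141  0.085]
none with x<.556 
scene 483 [ 0.562 -0.179  0.04 ] [ 0.59  -0.141  0.082]
none with x<.556 
[ 0.64346291  0.39122927 -0.10048275] 0.011348115709257093 [0.39922475 0.23610038 2.30516012] 6.525
0.01118215055990461 7.6667
```

View pics/grasp.png

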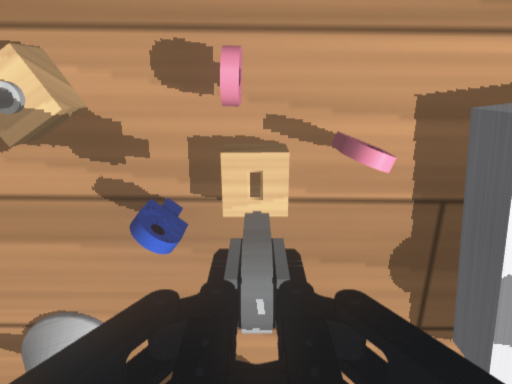

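The key is held upright between the fingers (about (257,260)) and the stand's slot is empty at (257,185). I measure the key's offset in the grip, then carry it over the switch.

```bash
python3 - <<'E'
from h import *
s=env.snapshot("wrist");w=cloud(s);t=env.current_tool_pos();print(t)
sub=w[215:330,245:270].reshape(-1,3); o=sub-t
for z in np.arange(-.1,-.0,.008):
    q=o[(o[:,2]>z)&(o[:,2]<z+.008)&(abs(o[:,0])<.05)]
    if len(q)>8: print(round(z,3),len(q),"xmin",np.percentile(q[:,0],[5,50]).round(4),"y",np.median(q[:,1]).round(4))
# stand slot
b=w[140:215,220:290]; m=b[...,2]<.034
top=b[(b[...,2]>.035)&(b[...,2]<.045)]; print("stand rect",cv2.minAreaRect((top[:,:2]*1000).astype(np.float32)))
E
```

```text
[ 0.53795633 -0.07708966  0.23382576]
-0.084 94 xmin [-0.0194 -0.019 ] y 0.001
-0.076 180 xmin [-0.0193 -0.0189] y 0.0012
-0.068 193 xmin [-0.0193 -0.0189] y 0.0012
-0.06 227 xmin [-0.0193 -0.0188] y 0.0012
-0.052 397 xmin [-0.0189 -0.0176] y 0.0012
-0.044 853 xmin [-0.0156 -0.0117] y 0.0012
-0.036 916 xmin [-0.0071 -0.0004] y 0.0013
stand rect ((539.07080078125, -77.25352478027344), (55.464271545410156, 56.165618896484375), 0.979495108127594)
```

```bash
python3 - <<'E'
from h import *
r=rot(np.pi+.105); g=np.array([.5434,.2146])
env.move_to([*g,.235],r)
t=env.current_tool_pos(); print(t, env.current_wrist_force()); c=g+(g-t[:2])
env.movel([*c,.185],v=.1); env.sleep(.2)
t=env.current_tool_pos(); print(t)
s=env.snapshot("wrist"); save(s,"pre.png",(130,60,386,384),1.8); np.savez("pre.npz",w=cloud(s),c=s["color"])
print(env.current_wrist_force(),env.current_time())
E
```

```text
[0.54369838 0.21356749 0.23489028] [ 0.48246266  0.24667855 -0.52295343]
[0.54365189 0.21571796 0.18597354]
[ 1.00149948 -0.46274256 -0.99990543] 9.7417
```

View pics/pre.png

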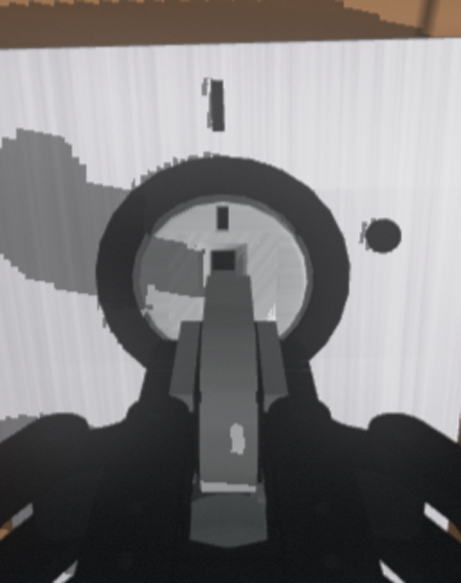

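The slot (223,261) and its line (222,217) are parallel to the bow. The bow centre sits about 1.5 mm to the right (+y), so I correct that and insert with force checks.

```bash
python3 - <<'E'
from h import *
g=np.array([.5434,.2142])
for z in [.185,.176,.170,.165,.160,.155,.150,.147,.1445,.143,.142]:
    env.movel([*g,z],v=.05); f=env.current_wrist_force(); t=env.current_tool_pos()
    print(z,t.round(4),f.round(1),env.current_gripper_width().__round__(4))
    if abs(f[2])>20 or np.hypot(*f[:2])>20: break
print(env.current_time(),env.current_wrist_torque())
s=env.snapshot("wrist"); save(s,"ins.png",(130,60,386,384),1.8);np.savez("ins.npz",w=cloud(s))
E
```

```text
0.185 [0.5435 0.2141 0.1852] [-0.1  0.1 -1.5] 0.0111
0.176 [0.5429 0.2141 0.1752] [-0.8  0.5 -1.5] 0.0116
0.17 [0.5431 0.2142 0.1695] [-0.5 -0.3 -0.7] 0.0112
0.165 [0.5431 0.2141 0.1645] [-0.2  0.2 -0.1] 0.0115
0.16 [0.5431 0.2142 0.1595] [ 0.1  0.  -1. ] 0.0114
0.155 [0.5431 0.2141 0.1545] [ 0.3  0.2 -1.3] 0.0116
0.15 [0.5431 0.2141 0.1495] [-0.7  0.5 -1. ] 0.0115
0.147 [0.5433 0.2142 0.1468] [ 0.4 -0.1 -1.1] 0.0115
0.1445 [0.544  0.2143 0.1452] [0.6 0.4 2.9] 0.0112
0.143 [0.5441 0.2144 0.1451] [-3.1 -0.8 11.2] 0.0116
0.142 [0.5442 0.2144 0.1451] [-6.9 -1.9 17.9] 0.0111
12.5917 [-0.36103591  1.35351803 -0.01981984]
```

View pics/ins.png

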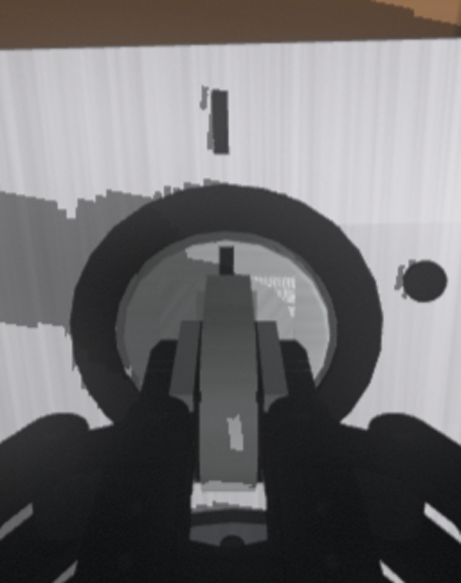

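The key is seated: contact at TCP z 0.145, with the black line at (226,260) still pointing to the bar mark (220,120). Now I turn it clockwise.

```bash
python3 - <<'E'
from h import *
C=np.array([.5445,.2144]); y0=np.pi+.105
env.movel([.5435,.2143,.1445],v=.05)
for a in np.r_[np.arange(.15,1.5,.15),1.45,1.52]:
    d=.001*np.array([np.cos(-a),np.sin(-a)])
    env.move_to([*(C-d),.1445],rot(y0-a)); env.sleep(.1)
    f=env.current_wrist_force();m=env.current_wrist_torque()
    print(round(a,2),env.current_tool_pos().round(4),f.round(1),m.round(2),round(env.current_time(),1))
    if np.abs(f).max()>40 or abs(m[2])>3: break
env.sleep(.2)
s=env.snapshot("top"); save(s,"turn.png",(60,120,180,240),4)
E
```

```text
0.15 [0.5442 0.2147 0.1452] [-0.2  0.2  5. ] [ 0.01  0.14 -0.03] 13.3
0.3 [0.5442 0.2146 0.1452] [-0.3 -1.9  6.1] [-0.18  0.1  -0.09] 13.6
0.45 [0.5442 0.2146 0.1452] [-1.  -1.8  6.1] [-0.18  0.26 -0.02] 14.0
0.6 [0.5443 0.2148 0.1452] [-1.3 -1.5  7. ] [-0.22  0.17 -0.05] 14.4
0.75 [0.5444 0.2149 0.1452] [-0.3 -1.4  6. ] [-0.18  0.16  0.01] 14.7
0.9 [0.5445 0.2151 0.1452] [-1. -1.  7.] [-0.22  0.16 -0.03] 15.1
1.05 [0.5446 0.2152 0.1451] [-0.9 -0.4  6.8] [-0.13  0.15 -0.  ] 15.5
1.2 [0.5448 0.2152 0.1451] [-0.3 -1.1  6.5] [-0.1   0.05 -0.04] 15.8
1.35 [0.545  0.2153 0.1452] [-1.3 -0.5  6.4] [-0.17  0.09 -0.02] 16.2
1.5 [0.5452 0.2154 0.1452] [-0.2 -1.2  5.3] [-0.09  0.08 -0.04] 16.6
1.45 [0.5451 0.2154 0.1452] [-0.1 -0.2  5.7] [-0.13  0.07  0.04] 16.9
1.52 [0.5451 0.2154 0.1451] [-0.8  0.6  5.3] [-0.05  0.07 -0.01] 17.3
```

```bash
python3 - <<'E'
from h import *
y0=np.pi+.105; p=[.5447,.2154,.1445]
for a in (1.56,1.6,1.64):
    env.move_to(p,rot(y0-a)); env.sleep(.1); m=env.current_wrist_torque(); print(a,m.round(2))
    if abs(m[2])>.8: break
env.movel([p[0],p[1],.1455],v=.05); env.sleep(.1)
print(env.current_wrist_force())
env.gripper_open(); env.movel([p[0],p[1],.25],v=.12); 
env.sleep(.3); s=env.snapshot("wrist"); w=cloud(s); save(s,"end.png",None,1.2)
for n,l in((s,"key_center"),):
    for d in env.cut_out(n,l)[:3]:
        q=w[d["mask"]]; q=q[(q[:,2]>.08)&(q[:,2]<.13)]
        if len(q)>20: print(d["p"],cv2.minAreaRect((q[:,:2]*1000).astype(np.float32)),np.percentile(q[:,2],98),d["xy"])
print(env.current_time())
E
```

```text
1.56 [-0.03  0.17  0.18]
1.6 [-0.09  0.15  0.47]
1.64 [-0.15  0.09  0.95]
[ 5.62072867  0.69588984 -4.21590058]
0.97 ((545.2149658203125, 215.90933227539062), (12.227057456970215, 39.330806732177734), 9.074284553527832) 0.11170626512647333 [258.2, 197.8]
21.0417
```

View pics/end.png

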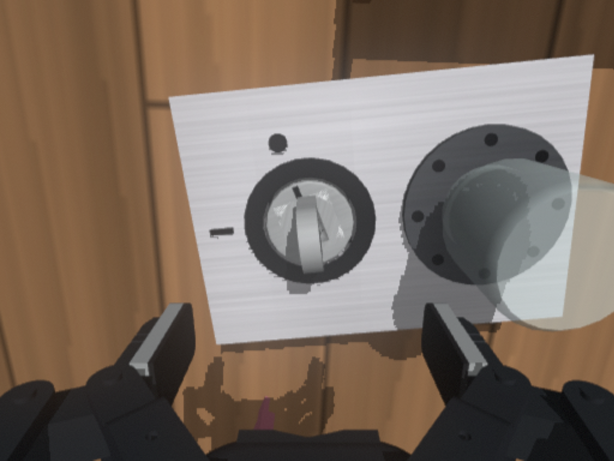

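The line at (297,191) points straight at the dot (278,143). The key is upright, centred, and its top is at 0.112 m, so it is home. The gripper is clear.

```bash
python3 - <<'E'
from h import *
s=env.snapshot("top");w=cloud(s)
for d in env.cut_out(s,"t_key_center")[:1]: print(d["p"],d["xy"],np.nanmedian(w[d["mask"]],0).round(3))
print(env.current_wrist_force(),env.current_time()); env.sign_off()
E
```

```text
0.57 [396.0, 223.7] [ 0.47  -0.265  0.086]
[0.43255512 0.19762037 0.07823032] 21.1417
the job is handed in; nothing more can be done
```

I took the steel flat key out of its pine stand and pushed it home in the switch while the switch was still off. I then turned it clockwise to the stop, let go and backed off. I handed the job in at about 21 s of the 48 s allowed; the sign-off gives no verdict.

**Last checks:**
- **Switch:** the barrel's black line points straight at the on dot.
- **Key:** it stands in the slot about 1 mm off centre. Its top measures 0.112 m; fully home would be 0.113 m. Upright was judged from the picture only.
- **T-handled key:** its position is unchanged, within about 1 mm.
- **Gripper:** open and clear above the key, with wrist force near zero.

No check failed or disagreed beyond 1–2 mm camera offsets, which I corrected before inserting the key.

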